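# Present the ball dish to the jar funnel

### The job

Pick up the terracotta dish by its handle and turn it a quarter turn towards the blue jar, so that its pouring lip comes over the middle of the black funnel, keeping it level all the while so that the loose steel ball stays in its middle. Finish while still holding the dish there, level, still and a few centimetres clear above the funnel, ready to tip but not tipped. Leave the jar and everything else where it stands.

Things in the scene. Friction and masses are not known exactly. Their poses are not given: they have to be found in the camera images.
- dish_handle (a point): Grip point in the handle of the terracotta dish: a straight flat-sided bar 14 mm thick (along this frame's y), 26 mm tall and 50 mm long, sticking out of the dish opposite the lip. The point is half-way along and half-way up: 21 mm above the dish's underside, 72 mm behind the dish's axis. Frame: x points from the handle across the dish to the pouring lip, z up. Pinch the two flat sides from above; 40 N of grip holds it level. The empty dish weighs 0.16 to 0.25 kg
- dish_middle (a point): The round terracotta dish, 100 mm across and 30 mm high: this point is on its axis, 15 mm above its underside. It stands square on the trivet (its x axis, from handle to lip, runs along the trivet's x, within 0.05 rad). The inside is a shallow hollow, 90 mm across, sloping down to its middle at 8 degrees (18 degrees farther out), so that the ball settles there unless the dish is tilted or jerked. z up
- dish_lip (a point): Tip of the flat pouring lip of the dish, 62 mm ahead (x) of the dish's axis and 30 mm above its underside; x points outwards along the lip, z up
- ball_center (a point): Centre of the loose polished steel ball, 20 mm across, 33 g, which lies in the middle of the dish and rolls easily
- trivet: Square white tile trivet 100 x 100 x 10 mm, fixed to the counter, the dish stands on it. Origin at the centre of its underside (at counter level); x is the direction in which the dish's lip points at the start, y is level and square to it (the jar stands on the +y or the -y side), z up
- funnel_mouth (a point): Centre of the mouth (rim level) of the black plastic funnel, 80 mm across, which is stuck firmly in the neck of the cobalt blue glass jar (64 mm across). The rim is 115 mm above the counter. z up. The jar stands loose on the counter beside the trivet, 105 to 140 mm from the trivet's centre along its +y or -y
- jar: The cobalt blue jar with the funnel in its neck, 115 mm tall together; origin at the centre of its underside
- salt_box_centre (a point): Closed olive wood salt box with hinged lid, 74 x 74 x 57 mm, at the trivet's side opposite the jar; centre, half-way up. To be left alone
- probe: Oven thermometer probe lying beyond the trivet, steel rod with black grip, 135 mm long along its y, 10 mm high; origin at the underside. To be left alone
- jar_cap: The jar's steel twist cap lying on the counter, 54 mm across, 17 mm high; origin at the centre of its underside. To be left alone

How it is judged:
By the outcome, as a careful person would: the job done as asked, in the order asked, and still so for the second after the job is handed in, while the arm keeps its last pose, push and grip.
It also fails if it takes over 48 s, if anything falls off the work surface, if the arm or the gripper's body presses on something with over 40 N, if the wrist force passes 120 N, or if a joint passes its speed limit or range.

### The arm

A 6-joint arm with a two-finger parallel gripper is mounted at the origin on the work surface. World frame = base frame: x ahead of the robot, y to its left, z up, the work surface at z = 0. Lengths are in m, angles in rad, forces in N, time in s.
With the tool pointing down it reaches from about 0.25 to 0.775 m from the base axis. Payload 8.9 kg.
Tool frame: the origin (TCP) lies midway between the tips of the shut fingers; the grasp point (between the pads) lies robot.grip_point_offset behind it (robot.grip_point_offset is the distance from the TCP to the grasp point, in m); z points along the fingers, y is the direction in which the jaws open and shut (so a half turn about z gives the same grasp; the last joint's range is limited). The gripper opens to 85 mm and grips with 20 to 120 N. Pads are 22 mm wide; open, the fingers measure 114 mm over their backs; the gripper's body (76 mm by 85 mm) begins 54 mm behind the grasp point. The pads swing forward as they close: fully open they stand 13 mm farther back than shut.
Start: joints at [1.121, 0.291, -0.153, 1.127, 0, 1.431], TCP at [0.161, 0.5, 0.231] pointing down, gripper open.
Joint ranges: [-2.52, 2.52], [-0.91, 1.74], [-1.3, 1.37], [-1.96, 2.02], [-1.52, 1.47], [-3.14, 3.14]. Speed limits (rad/s): [2.22, 2.22, 2.79, 3.14, 3.14, 3.14].

### API

Orientations are given as a unit quaternion [w, x, y, z].
In Python, from bench import get_obs, imaging, job_done, robot gives the robot as it stands.
- The arm moves only by the tool apply_moves, never from a script. Its argument "rows" is a list of rows, each a list of 7 numbers: the shift along the tool's x, y, z in units of 50 mm (1.0 is 50 mm), then the turn, a rotation vector about the tool's x, y, z in units of 5 degrees (1.0 is 5 degrees), then the opening in per cent of the stroke, from 0 (shut) to 100 (fully open). In form: [[x, y, z, rx, ry, rz, jaw], ...]. A call has exactly 8 rows; each row is the pose to reach, as a shift and turn from the pose commanded when the call began, along the tool's axes at that moment; what a row does not reach only later rows make up. A row lasts 1/8 s, in which the tool goes at most 62.5 mm and 10.7 degrees, less where a joint would pass 70% of its speed; a pose out of reach is approached as far as the arm can. A call with a gripper value outside its range is refused whole. The fingers move at their own pace and stop on an object; the grip force is fixed at half the most. Time passes only in rows, so rows that repeat a pose let the fingers close, or fill a call up. It gives the time, the measured TCP pose, the force and the opening at its end, in the units of the state.
- get_obs(): the state, without advancing time (a new reading comes with each control period).
- imaging.grab_frame(name): name is "side" or "top"; returns the picture (400x640x3 uint8, blue, green, red); there is no depth.
- imaging.camera_model(name): a dict with "mtx" (3x3 intrinsics, pixels), "pose" (4x4, takes a point from camera to world coordinates). Camera axes: x right, y up, looking along -z (the intrinsics and any distortion apply to the point x, -y, -z); pixel columns grow to the right and rows downward; lengths in m; the calibration is good to about 2 mm. A picture is of the moment at which its call begins. camera_model takes no time and is no camera call.
- job_done(): hands the job in, once; it reports no verdict.
The state is a dict: "clock": time; "q": joint angles; "qd": joint speeds; "tau": joint torques, N m; "tool_pos": TCP position; "orientation": TCP orientation; "ft_force": force on the tool from outside, world axes, zero at the start; "torque": the same for the moment, N m; "opening": finger opening in m.
Only numpy, scipy, OpenCV 4.12 (cv2) and the standard library are available. Lean on these libraries where they do the work, as an engineer would, in place of code of your own. Each camera call takes 0.05 s, during which the arm holds its last target.

## Working session

There is one attempt and no reset: what is moved stays moved. The work goes in short steps, Python scripts to look and compute and a tool call to move; the robot and the scene stay as the last step left them, time stands still between calls to the robot, and variables do not carry over. Pictures are saved under pics/ and viewed, and the job is handed in when it is done.

Besides the shell and the picture viewer there is one more tool, called after "Request:" by a JSON object that holds its "method" and its "body", one argument or row to a line. apply_moves: Moves the arm, as the interface text tells. Its arguments: {"type":"object","properties":{"rows":{"type":"array","items":{"type":"array","items":{"type":"number"}}}},"required":["rows"]}

```bash
ls; mkdir -p pics; python3 - <<'E'
from bench import get_obs, imaging, robot
import cv2
o=get_obs();print(o)
print([ (a,getattr(robot,a)) for a in dir(robot) if not a.startswith('_')])
for n in("side","top"):
    im=imaging.grab_frame(n);cv2.imwrite(f"pics/{n}0.png",im);m=imaging.camera_model(n);print(n,m)
E
```

```text
pics
{'clock': 0.0, 'q': array([ 1.12071262e+00,  2.91295384e-01, -1.54098090e-01,  1.12668822e+00,
        3.37128432e-07,  1.43147463e+00]), 'qd': array([ 0.00144901, -0.00100509, -0.00049344, -0.00091744, -0.00133932,
       -0.00108771]), 'tau': array([ 1.17757598e-03, -5.37140644e+01,  3.31371760e+01,  1.58081733e-02,
        3.76551526e-06, -1.25054135e-05]), 'tool_pos': array([0.16035961, 0.49946939, 0.23073499]), 'orientation': array([-1.86832485e-04,  1.54756494e-01,  9.87952435e-01, -6.14928517e-04]), 'ft_force': array([-0.29407069,  0.27622453, -0.00346771]), 'torque': array([-0.02533626,  0.00584392, -0.0259038 ]), 'opening': 0.08565462567527263}
[('MotionError', <class 'bench.MotionError'>), ('grip_point_offset', 0.0187)]
side {'mtx': array([[364.76390973,   0.        , 315.64545659],
       [  0.        , 364.76390973, 197.40693742],
       [  0.        ,   0.        ,   1.        ]]), 'pose': array([[ 0.84818296,  0.39215722, -0.35608761,  0.39054999],
       [-0.52958482,  0.61357513, -0.58571792, -0.34755233],
       [-0.01120701,  0.68537454,  0.72810448,  0.57585423],
       [ 0.        ,  0.        ,  0.        ,  1.        ]])}
top {'mtx': array([[449.45572842,   0.        , 318.37270042],
       [  0.        , 449.45572842, 196.84087386],
       [  0.        ,   0.        ,   1.        ]]), 'pose': array([[-0.00227491,  0.99793455, -0.06419862,  0.5494886 ],
       [-0.99927368, -0.00471061, -0.0378143 ,  0.0305617 ],
       [-0.03803861,  0.06406597,  0.99722044,  0.90755276],
       [ 0.        ,  0.        ,  0.        ,  1.        ]])}
```

View pics/side0.png

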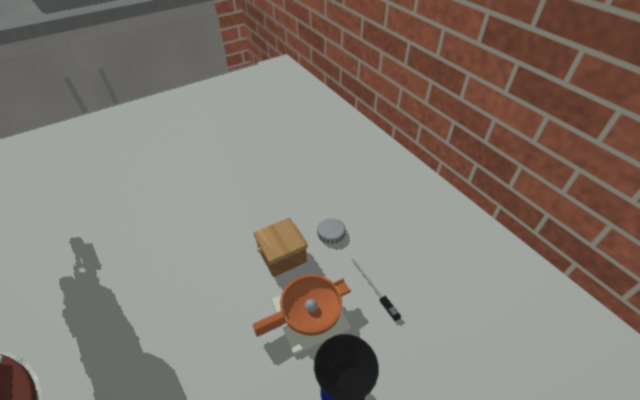

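View pics/top0.png

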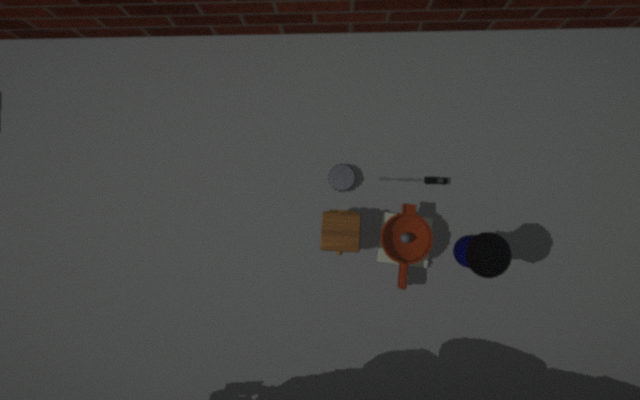

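The side view shows the dish (about 312,306), ball (311,305), handle end (257,328), lip (347,288) and funnel (346,368). The top view shows the dish (407,238), handle (403,285), lip (410,210), funnel (489,255) and salt box (341,231). I'll zoom in for precise pixels.

```bash
python3 - <<'E'
import cv2
s=cv2.imread('pics/side0.png');t=cv2.imread('pics/top0.png')
cv2.imwrite('pics/side0z.png',cv2.resize(s[250:400,240:400],None,fx=4,fy=4,interpolation=cv2.INTER_CUBIC))
cv2.imwrite('pics/top0z.png',cv2.resize(cv2.convertScaleAbs(t[190:310,360:520],alpha=1.6),None,fx=5,fy=5,interpolation=cv2.INTER_CUBIC))
E
```

```text
(no output)
```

View pics/side0z.png

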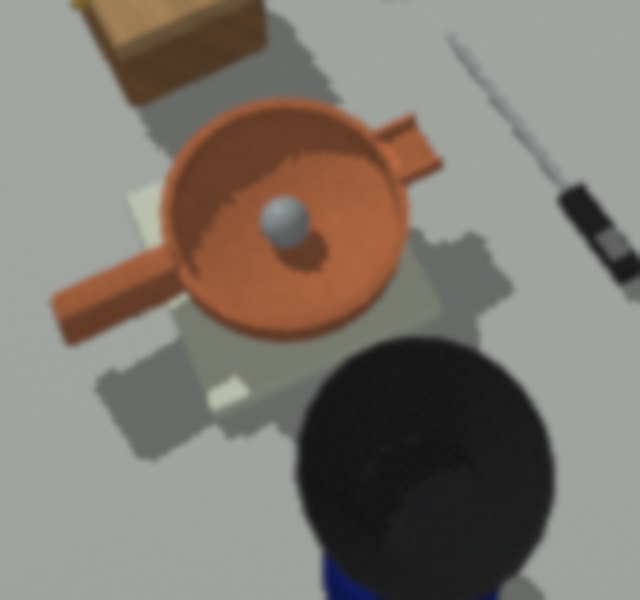

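View pics/top0z.png

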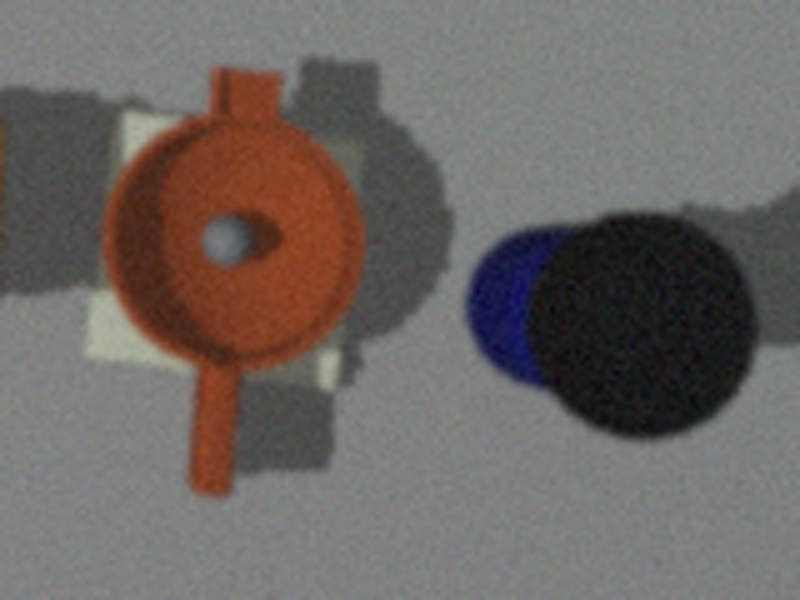

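```bash
cat > h.py <<'E'
import numpy as np, cv2
from bench import imaging
M={n:imaging.camera_model(n) for n in("side","top")}
def ray(n,p):
    m=M[n];K=m['mtx'];d=np.array([(p[0]-K[0,2])/K[0,0],-(p[1]-K[1,2])/K[1,1],-1.])
    d=m['pose'][:3,:3]@d;return m['pose'][:3,3],d/np.linalg.norm(d)
def onz(n,p,z):
    o,d=ray(n,p);return o+d*(z-o[2])/d[2]
def tri(ps,pt):
    A=np.zeros((3,3));b=np.zeros(3)
    R=[ray('side',ps),ray('top',pt)]
    for o,d in R:
        P=np.eye(3)-np.outer(d,d);A+=P;b+=P@o
    x=np.linalg.solve(A,b);return x,[round(1e3*np.linalg.norm((np.eye(3)-np.outer(d,d))@(x-o)),1) for o,d in R]
def proj(n,X):
    m=M[n];c=m['pose'][:3,:3].T@(np.asarray(X,float)-m['pose'][:3,3]);K=m['mtx']
    return np.array([K[0,0]*c[0]/-c[2]+K[0,2],K[1,1]*-c[1]/-c[2]+K[1,2]])
E
python3 - <<'E'
from h import *
S=lambda u,v:((u+.5)/4-.5+240,(v+.5)/4-.5+250)
T=lambda u,v:((u+.5)/5-.5+360,(v+.5)/5-.5+190)
np.set_printoptions(precision=4,suppress=True)
print('ball',tri(S(285,221),T(228,240)))
s=cv2.imread('pics/side0.png');t=cv2.imread('pics/top0.png')
def blob(im,mask):
    n,l,st,c=cv2.connectedComponentsWithStats(mask.astype(np.uint8));return l,st,c
# funnel
for n,im,th in(('side',s,60),('top',t,45)):
    m=(im.max(2)<th).astype(np.uint8);l,st,c=blob(im,m)
    i=1+np.argmax([ (st[k,4] if 280<c[k][0]<520 and 230<c[k][1]<400 else 0) for k in range(1,len(st))])
    cn,_=cv2.findContours((l==i).astype(np.uint8),0,cv2.CHAIN_APPROX_NONE);cn=max(cn,key=len)
    print(n,st[i],'ell',cv2.fitEllipse(cv2.convexHull(cn)))
    h=im[...,2].astype(int)
    m=((h>60)&(h>1.7*im[...,1])&(h>2*im[...,0])).astype(np.uint8);m[:180]=0
    l,st,c=blob(im,m);i=1+np.argmax([(st[k,4] if c[k][0]>200 else 0) for k in range(1,len(st))]);print('dish',st[i],c[i])
print('funnel',tri(S(425,469),T(641,325)))
print('handle end L',tri(S(52,300),T(190,490)),'R',tri(S(70,345),T(232,495)))
for p in [(190,490),(232,495),(197,368),(238,368)]: print('htop',onz('top',T(*p),.044))
print('dish rim L/R', onz('top',T(104,240),.04),onz('top',T(366,240),.04))
print('rim front/back', onz('top',T(235,112),.04),onz('top',T(235,371),.04))
print('lip',onz('top',T(213,68),.04),onz('top',T(283,74),.04))
print('lip tri',tri(S(412,115),T(213,68)),tri(S(442,163),T(283,74)))
for p in [(120,110),(85,358),(340,388),(365,140)]: print('triv',onz('top',T(*p),.01))
E
```

```text
ball (array([ 0.5261, -0.1044,  0.0267]), [np.float64(0.1), np.float64(0.1)])
side [ 315  334   63   66 3325] ell ((345.763916015625, 367.8125), (62.403587341308594, 68.31737518310547), 160.34703063964844)
dish [289 289  52  43 735] [318.6626 312.7456]
top [ 455  233   58   45 1770] ell ((484.38311767578125, 253.34889221191406), (44.47555923461914, 57.37466812133789), 102.3484878540039)
dish [ 381  205   52   84 1781] [409.4593 239.3346]
funnel (array([ 0.4988, -0.2336,  0.1112]), [np.float64(0.0), np.float64(0.0)])
handle end L (array([ 0.4313, -0.0875,  0.034 ]), [np.float64(0.1), np.float64(0.1)]) R (array([ 0.4293, -0.1044,  0.0286]), [np.float64(0.8), np.float64(0.8)])
htop [ 0.4325 -0.0861  0.044 ]
htop [ 0.4307 -0.1018  0.044 ]
htop [ 0.4783 -0.0894  0.044 ]
htop [ 0.4783 -0.1048  0.044 ]
dish rim L/R [ 0.5266 -0.0552  0.04  ] [ 0.5265 -0.1546  0.04  ]
rim front/back [ 0.5754 -0.1057  0.04  ] [ 0.4769 -0.1043  0.04  ]
lip [ 0.5923 -0.0976  0.04  ] [ 0.5899 -0.1242  0.04  ]
lip tri (array([ 0.5924, -0.0977,  0.0395]), [np.float64(0.1), np.float64(0.1)]) (array([ 0.5895, -0.1237,  0.042 ]), [np.float64(0.4), np.float64(0.4)])
triv [ 0.5773 -0.0651  0.01  ]
triv [ 0.4794 -0.0502  0.01  ]
triv [ 0.4677 -0.1498  0.01  ]
triv [ 0.5651 -0.1614  0.01  ]
```

Measured heights fit the text: ball 0.027, funnel rim 0.111 and lip about 0.040 m. The dish axis is at about (0.527, -0.1045) with yaw about -0.105, the grip point is at about (0.4554, -0.097, 0.031), and the jar is on -y. Next I'll check this by reprojection and compute the approach.

```bash
cat >> h.py <<'E'
from scipy.spatial.transform import Rotation as Ro
from bench import get_obs
def plan(p,ang,base=None):
    """p TCP world, ang = world angle of tool x; tool z down"""
    o=get_obs();q=o['orientation'];R=Ro.from_quat([q[1],q[2],q[3],q[0]])
    c,s=np.cos(ang),np.sin(ang)
    T=Ro.from_matrix(np.array([[c,s,0],[s,-c,0],[0,0,-1]]))
    d=R.inv().apply(np.asarray(p)-o['tool_pos'])/.05
    r=np.degrees((R.inv()*T).as_rotvec())/5
    print('t',o['clock'],'pos',o['tool_pos'].round(4),'toolx ang',round(float(np.arctan2(*R.as_matrix()[[1,0],0])),4),'tilt z',R.as_matrix()[:2,2].round(4),'move',d.round(3),r.round(3),'F',o['ft_force'].round(2),'open',round(o['opening'],4))
E
python3 - <<'E'
from h import *
C=np.array([.527,-.1045]);y=-.105
im={n:cv2.imread(f'pics/{n}0.png') for n in M};out=[]
for n in M:
    I=cv2.resize(im[n],None,fx=4,fy=4)
    def P(X): 
        p=proj(n,X);return tuple(int(v) for v in (p+.5)*4)
    def D(a,b,z): return [C[0]+a*np.cos(y)-b*np.sin(y),C[1]+a*np.sin(y)+b*np.cos(y),z]
    for k in range(72): cv2.circle(I,P(D(.05*np.cos(k/11.46),.05*np.sin(k/11.46),.04)),1,(255,255,0),-1)
    for k in range(72): cv2.circle(I,P([.4988+.04*np.cos(k/11.46),-.2336+.04*np.sin(k/11.46),.115]),1,(0,255,255),-1)
    for a in np.linspace(-.097,-.047,12):
        for b in(-.007,.007): cv2.circle(I,P(D(a,b,.044)),1,(255,255,0),-1)
    cv2.circle(I,P(D(.062,0,.04)),3,(0,255,0),-1)
    x,yy=(240,250) if n=='side' else (360,190)
    out.append(I[yy*4:yy*4+560,x*4-(0):x*4+640][:, :640])
cv2.imwrite('pics/chk.png',cv2.resize(np.hstack([cv2.resize(o,(640,560)) for o in out]),(800,350)))
for i,o in enumerate(out): cv2.imwrite(f'pics/chk{i}.png',o)
plan([.4554,-.097,.12],np.pi/2+np.radians(84))
E
```

```text
t 0.1 pos [0.1604 0.4995 0.2308] toolx ang 2.8308 tilt z [-0.0005 -0.001 ] move [-9.266 -9.552  2.225] [-0.013 -0.003 -2.362] F [-0.2  -0.28  0.42] open 0.0857
```

View pics/chk0.png

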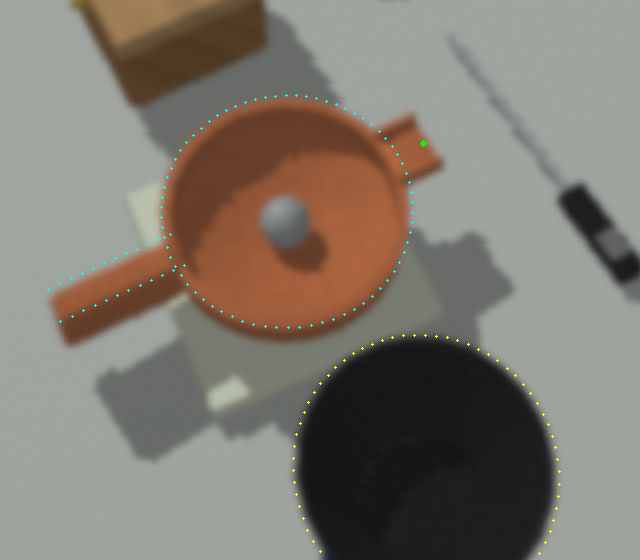

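View pics/chk1.png

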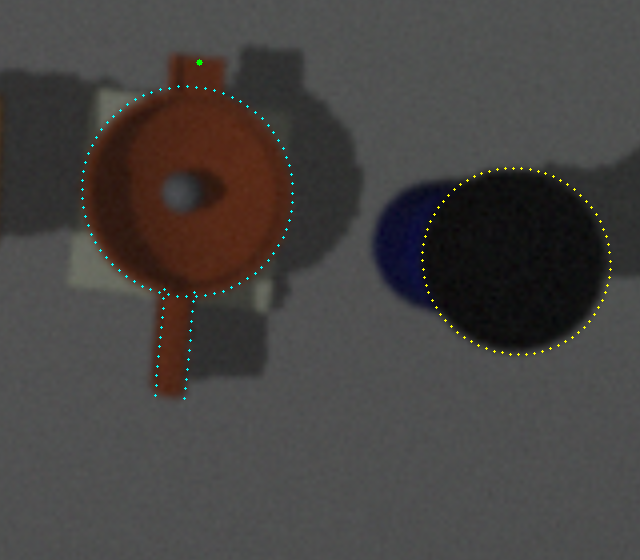

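The side overlay (dish centre at about 286,215, funnel 425,470) and the top overlay (dish 187,190, funnel 516,261) lie on the objects within about 1-2 mm. Next is the approach.

Request:
{"method": "apply_moves", "body": {
  "rows": [
    [-0.2,-0.2,0,0,0,0,100],
    [-0.7,-0.7,0,0,0,-0.2,100],
    [-1.3,-1.35,0.1,0,0,-0.4,100],
    [-2.0,-2.05,0.2,0,0,-0.6,90],
    [-2.7,-2.8,0.3,0,0,-0.8,80],
    [-3.4,-3.5,0.4,0,0,-1.0,70],
    [-4.1,-4.2,0.5,0,0,-1.1,60],
    [-4.8,-4.9,0.6,0,0,-1.2,60]
  ]
}}

```text
clock: 1.1
tool_pos: [0.3143, 0.1911, 0.2012]
orientation: [0.0, 0.103, 0.995, 0.0]
ft_force: [0.5, 0.4, -0.7]
opening: 0.0514
```

Request:
{"method": "apply_moves", "body": {
  "rows": [
    [-0.7,-0.7,0.1,0,0,-0.2,60],
    [-1.4,-1.4,0.2,0,0,-0.4,60],
    [-2.1,-2.1,0.4,0,0,-0.6,60],
    [-2.8,-2.9,0.6,0,0,-0.8,60],
    [-3.4,-3.6,0.8,0,0,-1.0,60],
    [-3.9,-4.1,1.0,0,0,-1.1,60],
    [-4.3,-4.5,1.2,0,0,-1.15,60],
    [-4.4,-4.6,1.3,0,0,-1.15,60]
  ]
}}

```text
clock: 2.1
tool_pos: [0.4821, -0.0785, 0.1357]
orientation: [-0.0, 0.054, 0.999, -0.0]
ft_force: [-0.5, -0.3, -0.4]
opening: 0.0513
```

```bash
python3 - <<'E'
from h import *
plan([.4554,-.097,.0123],np.pi/2+np.radians(84))
print(get_obs()['qd'].round(3))
E
```

```text
t 2.1 pos [ 0.4821 -0.0785  0.1357] toolx ang 3.0339 tilt z [-0.0007 -0.    ] move [ 0.49  -0.425  2.468] [-0.001 -0.008 -0.034] F [-0.55 -0.25 -0.45] open 0.0513
[-0.045  0.086  0.014 -0.057  0.009 -0.054]
```

Request:
{"method": "apply_moves", "body": {
  "rows": [
    [0.2,-0.2,0.1,0,0,0,50],
    [0.4,-0.35,0.4,0,0,0,50],
    [0.49,-0.42,0.8,0,0,0,50],
    [0.49,-0.42,1.2,0,0,0,50],
    [0.49,-0.42,1.5,0,0,0,50],
    [0.49,-0.42,1.7,0,0,0,50],
    [0.49,-0.42,1.8,0,0,0,50],
    [0.49,-0.42,1.8,0,0,0,50]
  ]
}}

```text
clock: 3.1
tool_pos: [0.4556, -0.0951, 0.0464]
orientation: [-0.0, 0.053, 0.999, 0.0]
ft_force: [-0.4, -0.5, 0.4]
opening: 0.0424
```

```bash
python3 - <<'E'
from h import *
plan([.4554,-.097,.0123],np.pi/2+np.radians(84))
t=imaging.grab_frame('top');s=imaging.grab_frame('side')
a=cv2.resize(cv2.convertScaleAbs(t[190:340,350:500],alpha=1.6),(400,400));b=cv2.resize(s[230:380,210:360],(400,400))
cv2.imwrite('pics/pre.png',np.hstack([a,b]))
E
```

```text
t 3.1 pos [ 0.4556 -0.0951  0.0464] toolx ang 3.0361 tilt z [-0.0002  0.0001] move [-0.001 -0.038  0.682] [ 0.001 -0.002 -0.009] F [-0.4  -0.46  0.41] open 0.0424
```

View pics/pre.png

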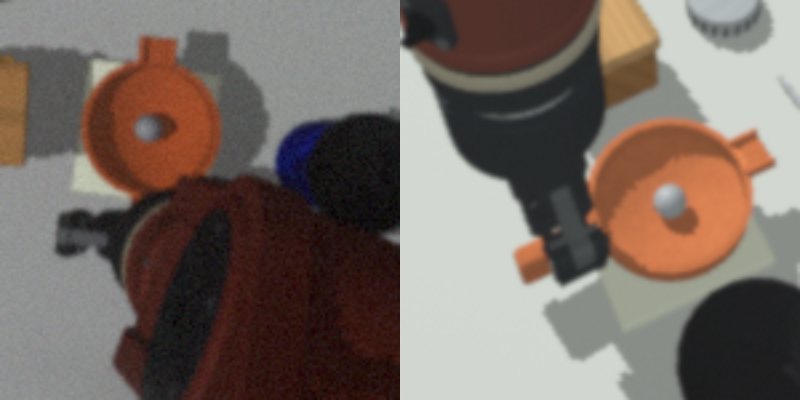

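The side view shows the fingers straddling the handle (about 575,240) and the ball still centred (668,200). Next I'll descend and close in stages.

Request:
{"method": "apply_moves", "body": {
  "rows": [
    [0,-0.02,0.15,0,0,0,45],
    [0,-0.04,0.35,0,0,0,42],
    [0,-0.04,0.55,0,0,0,40],
    [0,-0.04,0.65,0,0,0,37],
    [0,-0.04,0.68,0,0,0,34],
    [0,-0.04,0.68,0,0,0,31],
    [0,-0.04,0.68,0,0,0,29],
    [0,-0.04,0.68,0,0,0,27]
  ]
}}

```text
clock: 4.2
tool_pos: [0.4558, -0.0973, 0.0125]
orientation: [0.0, 0.053, 0.999, -0.0]
ft_force: [-0.2, 0.7, -0.6]
opening: 0.0232
```

Request:
{"method": "apply_moves", "body": {
  "rows": [
    [0,0,0,0,0,0,25],
    [0,0,0,0,0,0,23],
    [0,0,0,0,0,0,21],
    [0,0,0,0,0,0,19],
    [0,0,0,0,0,0,17],
    [0,0,0,0,0,0,15],
    [0,0,0,0,0,0,8],
    [0,0,0,0,0,0,0]
  ]
}}

```text
clock: 5.2
tool_pos: [0.4556, -0.0973, 0.0124]
orientation: [0.0, 0.053, 0.999, -0.0]
ft_force: [-1.1, -1.3, 3.4]
opening: 0.0133
```

Request:
{"method": "apply_moves", "body": {
  "rows": [
    [0,0,0,0,0,0,0],
    [0,0,0,0,0,0,0],
    [0,0,0,0,0,0,0],
    [0,0,0,0,0,0,0],
    [0,0,0,0,0,0,0],
    [0,0,0,0,0,0,0],
    [0,0,0,0,0,0,0],
    [0,0,0,0,0,0,0]
  ]
}}

```text
clock: 6.2
tool_pos: [0.4556, -0.0973, 0.0124]
orientation: [-0.0, 0.053, 0.999, -0.0]
ft_force: [-1.7, -0.2, 5.3]
opening: 0.0131
```

```bash
python3 - <<'E'
from h import *
plan([.4554,-.097,.150],np.pi/2+np.radians(84))
t=imaging.grab_frame('top');s=imaging.grab_frame('side')
a=cv2.resize(cv2.convertScaleAbs(t[190:340,350:500],alpha=1.6),(400,400));b=cv2.resize(s[230:380,210:360],(400,400))
cv2.imwrite('pics/grip.png',np.hstack([a,b]))
E
```

```text
t 6.2 pos [ 0.4556 -0.0973  0.0124] toolx ang 3.0358 tilt z [-0.0001 -0.0001] move [ 0.004  0.005 -2.753] [-0.001 -0.001 -0.012] F [-1.71 -0.2   5.26] open 0.0131
```

View pics/grip.png

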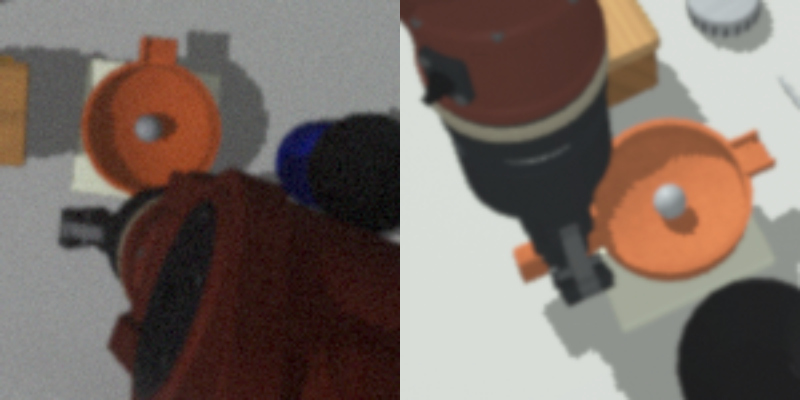

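The dish is gripped (13.1 mm opening, ball centred at 668,200). Next is a gentle lift, starting with about 15 mm.

Request:
{"method": "apply_moves", "body": {
  "rows": [
    [0,0,-0.01,0,0,0,0],
    [0,0,-0.04,0,0,0,0],
    [0,0,-0.09,0,0,0,0],
    [0,0,-0.15,0,0,0,0],
    [0,0,-0.21,0,0,0,0],
    [0,0,-0.26,0,0,0,0],
    [0,0,-0.29,0,0,0,0],
    [0,0,-0.3,0,0,0,0]
  ]
}}

```text
clock: 7.3
tool_pos: [0.4557, -0.0973, 0.0274]
orientation: [0.0, 0.053, 0.999, -0.0]
ft_force: [0.3, 0.1, -3.4]
opening: 0.0133
```

```bash
python3 - <<'E'
from h import *
plan([.4554,-.097,.150],np.pi/2+np.radians(84))
t=imaging.grab_frame('top');s=imaging.grab_frame('side')
a=cv2.resize(cv2.convertScaleAbs(t[190:340,350:500],alpha=1.6),(400,400));b=cv2.resize(s[230:380,210:360],(400,400))
cv2.imwrite('pics/lift.png',np.hstack([a,b]))
E
```

```text
t 7.3 pos [ 0.4557 -0.0973  0.0274] toolx ang 3.0358 tilt z [ 0.0001 -0.0001] move [ 0.006  0.005 -2.452] [-0.     0.002 -0.012] F [ 0.29  0.14 -3.41] open 0.0133
```

View pics/lift.png

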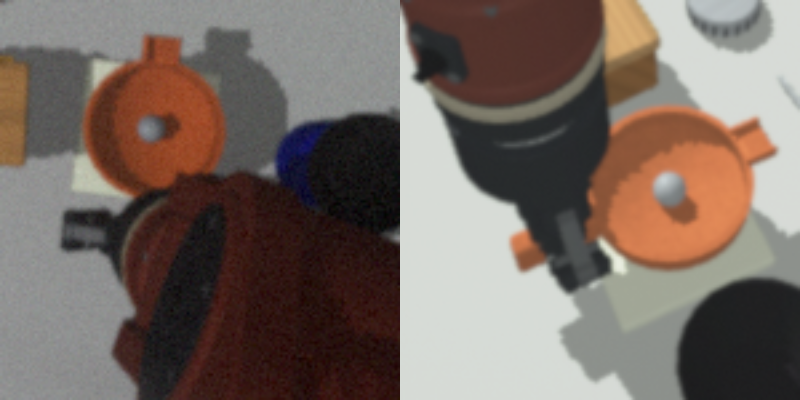

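Lifted 15 mm with force -3.4 N, the dish looks level and the ball is centred (669,188). I'll continue the lift.

Request:
{"method": "apply_moves", "body": {
  "rows": [
    [0,0,-0.02,0,0,0,0],
    [0,0,-0.08,0,0,0,0],
    [0,0,-0.18,0,0,0,0],
    [0,0,-0.32,0,0,0,0],
    [0,0,-0.48,0,0,0,0],
    [0,0,-0.66,0,0,0,0],
    [0,0,-0.84,0,0,0,0],
    [0,0,-1.02,0,0,0,0]
  ]
}}

```text
clock: 8.4
tool_pos: [0.4557, -0.0973, 0.079]
orientation: [0.0, 0.053, 0.999, -0.0]
ft_force: [0.2, 0.7, -2.3]
opening: 0.0131
```

Request:
{"method": "apply_moves", "body": {
  "rows": [
    [0,0,-0.18,0,0,0,0],
    [0,0,-0.38,0,0,0,0],
    [0,0,-0.58,0,0,0,0],
    [0,0,-0.78,0,0,0,0],
    [0,0,-0.98,0,0,0,0],
    [0,0,-1.16,0,0,0,0],
    [0,0,-1.3,0,0,0,0],
    [0,0,-1.38,0,0,0,0]
  ]
}}

```text
clock: 9.4
tool_pos: [0.4557, -0.0973, 0.1477]
orientation: [0.0, 0.053, 0.999, -0.0]
ft_force: [0.1, 0.1, -2.0]
opening: 0.0132
```

Request:
{"method": "apply_moves", "body": {
  "rows": [
    [0,0,-0.04,0,0,0,0],
    [0,0,-0.06,0,0,0,0],
    [0,0,-0.06,0,0,0,0],
    [0,0,-0.06,0,0,0,0],
    [0,0,-0.06,0,0,0,0],
    [0,0,-0.06,0,0,0,0],
    [0,0,-0.06,0,0,0,0],
    [0,0,-0.06,0,0,0,0]
  ]
}}

```text
clock: 10.4
tool_pos: [0.4556, -0.0973, 0.1503]
orientation: [-0.0, 0.053, 0.999, 0.0]
ft_force: [-0.3, -0.2, -2.1]
opening: 0.013
```

```bash
python3 - <<'E'
from h import *
plan([.4554,-.097,.150],np.pi/2+np.radians(84))
plan([.5131,-.1003,.150],np.radians(84))
t=imaging.grab_frame('top');s=imaging.grab_frame('side')
cv2.imwrite('pics/up_t.png',t);cv2.imwrite('pics/up_s.png',s)
a=cv2.resize(cv2.convertScaleAbs(t[170:320,350:500],alpha=1.6),(400,400));b=cv2.resize(s[170:370,210:410],(400,400))
cv2.imwrite('pics/up.png',np.hstack([a,b]))
E
```

```text
t 10.4 pos [ 0.4556 -0.0973  0.1503] toolx ang 3.0359 tilt z [-0.0001  0.    ] move [0.004 0.005 0.006] [ 0.    -0.001 -0.012] F [-0.34 -0.21 -2.07] open 0.013
t 10.4 pos [ 0.4556 -0.0973  0.1503] toolx ang 3.0359 tilt z [-0.0001  0.    ] move [-1.15   0.061  0.006] [-0.0000e+00 -1.0000e-03  1.7988e+01] F [-0.34 -0.21 -2.07] open 0.013
```

View pics/up.png

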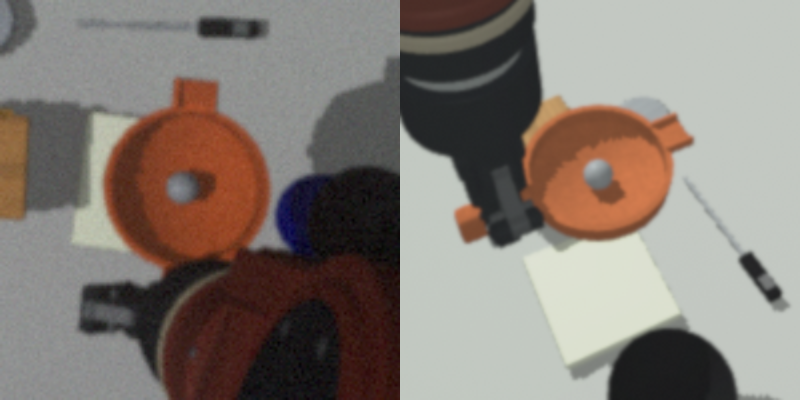

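```bash
python3 - <<'E'
from h import *
T=lambda u,v:((u+.5)/2.6667-.5+350,(v+.5)/2.6667-.5+170)
S=lambda u,v:((u-400+.5)/2-.5+210,(v+.5)/2-.5+170)
print('ball',tri(S(598,173),T(183,187)))
print('lip',tri(S(677,115),T(175,80)),tri(S(692,140),T(218,83)))
a,b=[cv2.imread(f'pics/up_{n}.png') for n in 'ts']
cv2.imwrite('pics/up2.png',np.hstack([cv2.convertScaleAbs(cv2.resize(a[190:280,385:455],(400,514),interpolation=2),alpha=1.6),cv2.resize(b[210:300,300:370],(400,514),interpolation=2)]))
E
```

```text
ball (array([ 0.52615482, -0.10433822,  0.16528668]), [np.float64(0.1), np.float64(0.1)])
lip (array([ 0.59231842, -0.09914057,  0.17717926]), [np.float64(1.3), np.float64(1.3)]) (array([ 0.58892797, -0.12375485,  0.17892156]), [np.float64(0.2), np.float64(0.2)])
```

View pics/up2.png

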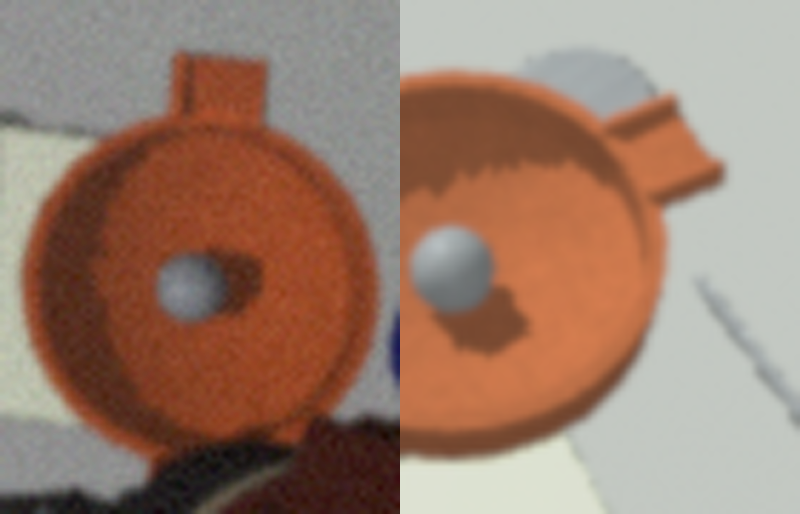

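The lip is at z of about 0.178 m, the ball is centred and rose 138.6 mm against 138 mm lifted, and the dish is level. Next is the slow quarter turn about the grip, clockwise seen from above, towards the jar at -y.

Request:
{"method": "apply_moves", "body": {
  "rows": [
    [0,0,0,0,0,0.05,0],
    [0,0,0,0,0,0.15,0],
    [0,0,0,0,0,0.3,0],
    [0,0,0,0,0,0.5,0],
    [0,0,0,0,0,0.77,0],
    [0,0,0,0,0,1.11,0],
    [0,0,0,0,0,1.51,0],
    [0,0,0,0,0,1.96,0]
  ]
}}

```text
clock: 11.5
tool_pos: [0.4556, -0.0972, 0.1503]
orientation: [0.0, 0.139, 0.99, 0.0]
ft_force: [0.6, 1.2, -2.5]
opening: 0.0135
```

Request:
{"method": "apply_moves", "body": {
  "rows": [
    [0,0,0,0,0,0.59,0],
    [0,0,0,0,0,1.17,0],
    [0,0,0,0,0,1.76,0],
    [0,0,0,0,0,2.35,0],
    [0,0,0,0,0,2.93,0],
    [0,0,0,0,0,3.52,0],
    [0,0,0,0,0,4.1,0],
    [0,0,0,0,0,4.69,0]
  ]
}}

```text
clock: 12.5
tool_pos: [0.4557, -0.0972, 0.1503]
orientation: [0.0, 0.338, 0.941, 0.0]
ft_force: [-0.4, -0.3, -2.6]
opening: 0.0133
```

Request:
{"method": "apply_moves", "body": {
  "rows": [
    [0,0,0,0,0,0.59,0],
    [0,0,0,0,0,1.17,0],
    [0,0,0,0,0,1.76,0],
    [0,0,0,0,0,2.35,0],
    [0,0,0,0,0,2.93,0],
    [0,0,0,0,0,3.52,0],
    [0,0,0,0,0,4.1,0],
    [0,0,0,0,0,4.69,0]
  ]
}}

```text
clock: 13.5
tool_pos: [0.4557, -0.0972, 0.1503]
orientation: [0.0, 0.522, 0.853, 0.0]
ft_force: [0.3, -0.3, -2.3]
opening: 0.0129
```

Request:
{"method": "apply_moves", "body": {
  "rows": [
    [0,0,0,0,0,0.59,0],
    [0,0,0,0,0,1.17,0],
    [0,0,0,0,0,1.76,0],
    [0,0,0,0,0,2.35,0],
    [0,0,0,0,0,2.93,0],
    [0,0,0,0,0,3.52,0],
    [0,0,0,0,0,4.1,0],
    [0,0,0,0,0,4.69,0]
  ]
}}

```text
clock: 14.5
tool_pos: [0.4557, -0.0972, 0.1503]
orientation: [0.0, 0.684, 0.729, 0.0]
ft_force: [-0.3, -0.0, -3.3]
opening: 0.0129
```

Request:
{"method": "apply_moves", "body": {
  "rows": [
    [0,0,0,0,0,0.45,0],
    [0,0,0,0,0,0.85,0],
    [0,0,0,0,0,1.19,0],
    [0,0,0,0,0,1.46,0],
    [0,0,0,0,0,1.66,0],
    [0,0,0,0,0,1.81,0],
    [0,0,0,0,0,1.91,0],
    [0,0,0,0,0,1.97,0]
  ]
}}

```text
clock: 15.5
tool_pos: [0.4556, -0.0972, 0.1503]
orientation: [0.0, 0.744, 0.669, -0.0]
ft_force: [-0.6, -0.2, -3.0]
opening: 0.0134
```

```bash
python3 - <<'E'
from h import *
plan([.5130,-.0997,.1503],3.0359-np.pi/2)
t=imaging.grab_frame('top');s=imaging.grab_frame('side')
cv2.imwrite('pics/rot_t.png',t);cv2.imwrite('pics/rot_s.png',s)
a=cv2.resize(cv2.convertScaleAbs(t[170:340,370:540],alpha=1.6),(400,400));b=cv2.resize(s[200:400,210:410],(400,400))
cv2.imwrite('pics/rot.png',np.hstack([a,b]))
E
```

```text
t 15.5 pos [ 0.4556 -0.0972  0.1503] toolx ang 1.4648 tilt z [ 0. -0.] move [0.072 1.146 0.   ] [ 0.     0.    -0.003] F [-0.65 -0.2  -3.  ] open 0.0134
```

View pics/rot.png

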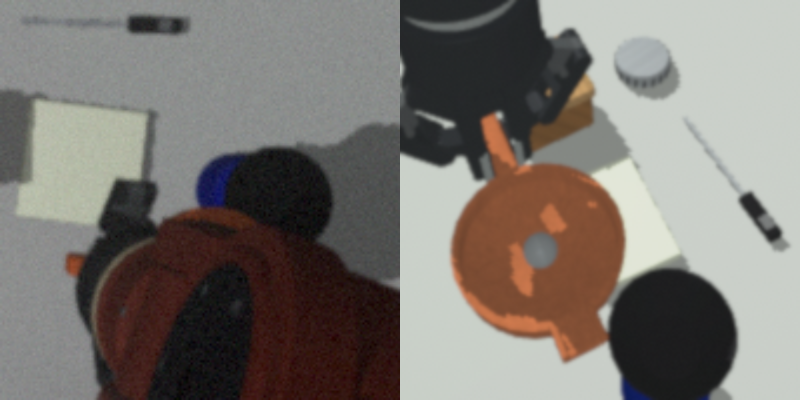

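The turn is done. The ball is still in the middle (540,250) and the lip (580,345) is beside the funnel rim. Next I'll slide to the funnel.

Request:
{"method": "apply_moves", "body": {
  "rows": [
    [0,0.01,0,0,0,0,0],
    [0,0.03,0,0,0,0,0],
    [0.01,0.07,0,0,0,0,0],
    [0.01,0.13,0,0,0,0,0],
    [0.01,0.21,0,0,0,0,0],
    [0.02,0.31,0,0,0,0,0],
    [0.03,0.42,0,0,0,0,0],
    [0.03,0.53,0,0,0,0,0]
  ]
}}

```text
clock: 16.6
tool_pos: [0.4826, -0.0986, 0.1503]
orientation: [0.0, 0.743, 0.669, 0.0]
ft_force: [0.5, -1.1, -2.0]
opening: 0.0132
```

Request:
{"method": "apply_moves", "body": {
  "rows": [
    [0.01,0.11,0,0,0,0,0],
    [0.01,0.22,0,0,0,0,0],
    [0.02,0.32,0,0,0,0,0],
    [0.03,0.41,0,0,0,0,0],
    [0.03,0.49,0,0,0,0,0],
    [0.04,0.55,0,0,0,0,0],
    [0.04,0.59,0,0,0,0,0],
    [0.04,0.61,0,0,0,0,0]
  ]
}}

```text
clock: 17.6
tool_pos: [0.5127, -0.0998, 0.1503]
orientation: [-0.0, 0.743, 0.669, -0.0]
ft_force: [-0.4, 0.6, -2.4]
opening: 0.0134
```

Request:
{"method": "apply_moves", "body": {
  "rows": [
    [0,0.01,0,0,0,0,0],
    [0,0.01,0,0,0,0,0],
    [0,0.01,0,0,0,0,0],
    [0,0.01,0,0,0,0,0],
    [0,0.01,0,0,0,0,0],
    [0,0.01,0,0,0,0,0],
    [0,0.01,0,0,0,0,0],
    [0,0.01,0,0,0,0,0]
  ]
}}

```text
clock: 18.6
tool_pos: [0.5131, -0.0998, 0.1503]
orientation: [-0.0, 0.743, 0.669, -0.0]
ft_force: [0.8, -0.7, -2.9]
opening: 0.0131
```

```bash
python3 - <<'E'
from h import *
plan([.5130,-.0997,.1503],3.0359-np.pi/2)
t=imaging.grab_frame('top');s=imaging.grab_frame('side')
cv2.imwrite('pics/fin_t.png',t);cv2.imwrite('pics/fin_s.png',s)
a=cv2.resize(cv2.convertScaleAbs(t[200:300,420:520],alpha=1.8),(400,400),interpolation=2);b=cv2.resize(s[260:400,260:400],(400,400),interpolation=2)
cv2.imwrite('pics/fin.png',np.hstack([a,b]))
E
```

```text
t 18.6 pos [ 0.5131 -0.0998  0.1503] toolx ang 1.465 tilt z [-0.0001  0.    ] move [ 0.003 -0.003  0.   ] [-0.001  0.    -0.001] F [ 0.78 -0.72 -2.91] open 0.0131
```

View pics/fin.png

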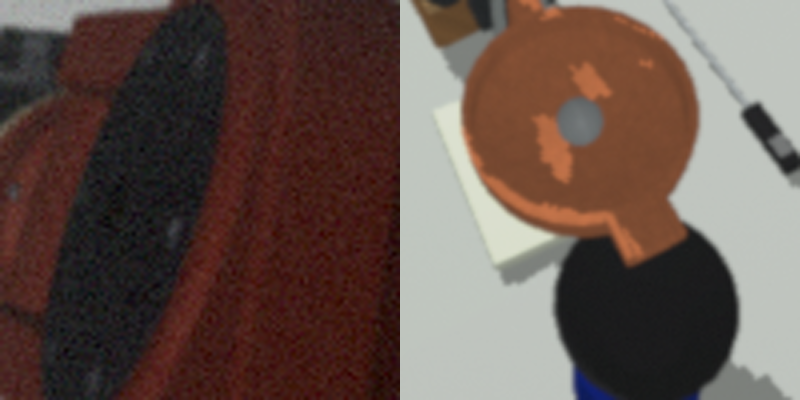

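View pics/fin_t.png

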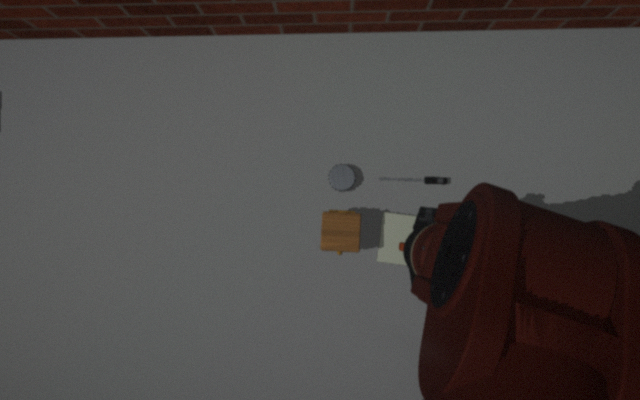

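In the side view the lip tip (630,265 to 687,237) is above the funnel and the ball is central (580,121). The top view is blocked by the arm. I'll compute the lip offset from the side view.

```bash
python3 - <<'E'
from h import *
k=400/140
S=lambda u,v:((u-400+.5)/k-.5+260,(v+.5)/k-.5+260)
L=[onz('side',S(630,265),.178),onz('side',S(687,237),.178)]
print('lip',L,np.mean(L,0))
print('ball',onz('side',S(580,121),.165))
s=cv2.imread('pics/fin_s.png');m=(s.max(2)<60).astype(np.uint8);m[:,:300]=0;m[:335]=0
xs=np.where(m.any(0))[0];print('funnel cols',xs.min(),xs.max())
for i in (0,1): pass
print('proj rim pred cols',min(proj('side',[.4988+.04*np.cos(a),-.2336+.04*np.sin(a),.115])[0] for a in np.linspace(0,6.28,90)),max(proj('side',[.4988+.04*np.cos(a),-.2336+.04*np.sin(a),.115])[0] for a in np.linspace(0,6.28,90)))
print(get_obs()['qd'].round(3))
E
```

```text
lip [array([ 0.48667269, -0.23470629,  0.178     ]), array([ 0.51097522, -0.23765582,  0.178     ])] [ 0.49882396 -0.23618105  0.178     ]
ball [ 0.50602832 -0.17007282  0.165     ]
funnel cols 315 377
proj rim pred cols 312.87145010295154 379.31793008942765
[-0.     0.001 -0.001 -0.001 -0.    -0.001]
```

The lip is at (0.4988, -0.2362) against a funnel centre of (0.4988, -0.2336), so they agree within 3 mm. The underside clears the rim by about 33 mm and the arm is still, so I'm handing in.

```bash
python3 -c "
from bench import job_done
print(job_done())"
```

```text
the job is handed in; nothing more can be done
None
```

I gripped the dish by its handle, lifted it level by 138 mm, turned it 90° clockwise towards the jar and slid it 57 mm so the lip is over the funnel. It took about 18.7 s, and I handed it in with the dish still held.

**Last checks:**
- **Lip position:** the side view puts the lip tip about 2.6 mm from the funnel's centre. Working from the ball's position instead gives about 2 mm the other way, which is within the calibration error.
- **Height and level:** the underside is about 33 mm above the rim, going by the measured rise. The tool tilt is below 0.001 rad, and the lip height after the lift matched a level dish.
- **Ball and grip:** the ball is in the middle of the dish, the arm is still and the grip is steady at 13 mm opening.
- **Surroundings:** the funnel is where it stood at the start, going by its column position in the side view. The salt box, probe and cap look unmoved.

**Limits of these checks:** in the final pose the arm blocks the top camera's view of the dish and funnel. The last lip check therefore used the side view alone with an assumed lip height. The two-view rim height read 0.111 m against the stated 0.115 m, so I used 0.115 m.

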